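# Daily check of a bench reader: stop button, then check plate held in the hatch

### The arm

A 6-joint arm with a two-finger parallel gripper is mounted at the origin on a cart in front of the work surface, level with it; the furniture and walls round the work are solid. World frame = base frame: x ahead of the robot, y to its left, z up, the work surface at z = 0. Lengths are in m, angles in rad, forces in N, time in s.
With the tool pointing down it reaches from about 0.3 to 0.875 m from the base axis. Payload 6.4 kg.
Tool frame: the origin (TCP) lies midway between the tips of the shut fingers; the grasp point (between the pads) lies 19 mm behind it; z points along the fingers, x is the direction in which the jaws open and shut, and the axes are right-handed (so a half turn about z gives the same grasp; the last joint's range is limited). The gripper opens to 85 mm and grips with 20 to 120 N. Pads are 22 mm wide; open, the fingers measure 114 mm over their backs; the gripper's body (76 mm by 85 mm) begins 54 mm behind the grasp point. The pads swing forward as they close: fully open they stand 13 mm farther back than shut.
Start: joints at [-1.315, 0.181, 1.607, -0, 1.354, -0.206], TCP at [0.256, -0.515, 0.231] pointing down, gripper open.
Joint ranges: [-2.99, 2.99], [-0.89, 2.07], [0.3, 2.58], [-1.14, 4.28], [0, 2.63], [-3.12, 3.12]. Speed limits (rad/s): [2.57, 2.57, 3.01, 3.14, 3.14, 3.14].

### API

Orientations are given as a unit quaternion [w, x, y, z].
In Python, from workcell import read_state, snapshot, sign_off, regions_of gives the robot as it stands. The module is installed in compiled form; this text tells all that it offers.
- The arm moves only by the tool servo_tool, never from a script. Its argument "moves" is a list that holds one entry, the list of rows, each a list of 7 numbers: the closure, from -1 (fully open) to 1 (shut), then the shift along the world's x, y, z in mm, then the turn, a rotation vector about the world's x, y, z in degrees. In form: [[[fingers, tx, ty, tz, wx, wy, wz], ...]]. A call has exactly 8 rows; each row shifts and turns the commanded pose from where the row before left it; what a row does not reach is not made up. A row lasts 1/12 s, in which the tool goes at most 41.7 mm and 7.16 degrees, less where a joint would pass 70% of its speed; a pose out of reach is approached as far as the arm can. A call with a gripper value outside its range is refused whole. The fingers move at their own pace and stop on an object; the grip force is fixed at half the most. Time passes only in rows, so rows that do not move let the fingers close, or fill a call up. It gives the time, the measured TCP pose, the force and the opening at its end, in the units of the state.
- read_state(): the state, without advancing time (a new reading comes with each control period).
- snapshot(name): name is "scene" or "side" or "wrist"; returns a dict with "img" (384x512x3 uint8, red, green, blue), "depth" (384x512 float32, m along the optical axis (not along the pixel's ray), 0 where there is no reading), "camera_matrix" (3x3 intrinsics, pixels), "k1" (the pictures are not rectified: a ray, as slopes to the right and down, at radius r is drawn at 1 + k1 r^2 times it, then the intrinsics apply), "position" and "rotation" of the camera in the world; the wrist camera has in their place "tool_from_camera" (4x4, takes a point from camera to tool coordinates, whose origin is the TCP and whose axes are the tool frame's). Camera axes: x right, y up, looking along -z (the intrinsics and any distortion apply to the point x, -y, -z); pixel columns grow to the right and rows downward; lengths in m; the calibration is good to about 2 mm. A picture is of the moment at which its call begins: read the wrist's pose just before it.
- sign_off(): hands the job in, once; it reports no verdict.
Trained networks look in a picture, given as the dict that the camera call returned (one of the last four; its "shot" number tells which), for a name from the list of things; names that differ only in an ending like _2 or _b are one class to them, and where a whole thing is asked for, a point or a joint stands for the part that bears it (a point fixed in the world has none). Each returns a list of dicts, best first, with "score" (0 to 1); they miss things now and then, are a little off and sometimes report something else, mostly with a low value. They report only what shows in the picture. A call takes as long as a camera call. They do not tell look-alikes from the thing itself.
- regions_of(name, picture): "pixels" (384x512 bool, what is visible of it) and "at" ([row, column] in pixels, amid what is visible of it).
The state is a dict: "t": time; "joint_pos": joint angles; "qd": joint speeds; "effort": joint torques, N m; "eef_pos": TCP position; "tool_rot": TCP orientation; "wrist_force": force on the tool from outside, world axes, zero at the start; "wrist_torque": the same for the moment, N m; "gripper_width": finger opening in m.
Only numpy, scipy, OpenCV 4.12 (cv2) and the standard library are available. Lean on these libraries where they do the work, as an engineer would, in place of code of your own. Each camera call takes 0.05 s, during which the arm holds its last target. There are 200 camera calls.

### The job

Do the daily check of the bench reader: press the mushroom stop button on its top fully down and let it spring back, then turn the button's head clockwise as far as it goes to reset it. Then take the wider of the two check plates out of its rest, pass its blade straight down through the slot in the reader's top without forcing it, and lower it until the dark line round the blade is level with the top of the slot. Finish while still holding the plate there in the gripper, its head clear of the reader, and leave the narrow plate, the vial and the beaker undisturbed.

Things in the scene. Friction and masses are not known exactly. Their poses are not given: they have to be found in the camera images.
- reader: White box-shaped bench instrument, fixed, 170 mm (x) by 250 mm (y) by 105 mm high, dark blank display on its front (-x) side. Origin at the centre of its underside, z up. On its top: the steel slot collar at y +65 mm and the stop button at y -70 mm. Hollow under the slot, 95 mm deep below the slot's top.
- hatch (a point): Centre of the slot's mouth, level with the top of the steel collar (105 mm above the worktop). Axes as the reader's. The slot is 42 mm along x and 10 mm along y, 12 mm thick, with a 3 mm bevelled lead-in.
- stop_top (a point): Centre of the top of the black mushroom head of the stop button (147 mm above the worktop when up), on its axis; moves down when pressed. The head is 38 mm in diameter with an upright rim from 16 mm to 4 mm below this point (grip it there, any direction); its underside is 20 mm below this point, and the reader's top plate 44 mm below.
- stop_press (a joint): Travel of the stop button: 0 up, 0.008 m fully down. A spring pushes it back up; about 1.5 N starts it and 5 N takes it fully down.
- stop_turn (a joint): Turn of the button's head, rad: grows clockwise seen from above, stop at 0.9 (reset). It starts near 0 (up to 0.12) and stays where it is left. About 0.04 N m turns it.
- plate_rest: Grey block, fixed, 170 mm (x) by 50 mm (y) by 36 mm high, two upright pockets 30 mm deep, 90 mm apart along x; the two check plates stand in them, either way round. Origin at the centre of its underside.
- wide_plate: Wide check plate, loose, about 0.12 kg, 117 mm tall, standing upright. Aluminium blade 40 mm wide (x) and 8 mm thick (y) from the foot up to 85 mm, the last 5 mm at the foot 36 by 5 mm; above it a grey head 46 mm (x) by 16 mm (y) by 32 mm high (85 to 117 mm). Origin at the centre of the foot, z up. Grip the head across its 16 mm.
- wide_plate_grip (a point): Middle of the wide plate's head, 101 mm above its foot. Axes as the plate's.
- wide_plate_line (a point): Point on the wide plate's middle axis at the height of the dark line round its blade, 60 mm above its foot and 25 mm below its head. Axes as the plate's.
- narrow_plate: Narrow check plate, loose, in the other pocket: the same but blade 24 mm wide and head 30 mm wide. Leave it.
- vial: White screw-cap vial, loose, 27 mm across, 58 mm tall. Origin at the centre of its underside. Leave it.
- beaker: Glass beaker, loose, 76 by 85 mm, 86 mm tall. Origin under its centre. Leave it.
There are look-alikes about, which are no part of the job. Leave any pink look-alike of the wide_plate alone.

How it is judged:
On the way, in this order (a step that is already met when the one before it is completed fails the run):
1. the stop button is pressed fully down (6 mm or more of its 8 mm) (value of joint stop_press above 0.006 m), for 0.1 s.
2. the button is up again and its head is turned clockwise to the stop (0.75 rad or more) (value of joint stop_turn above 0.75 rad and value of joint stop_press below 0.003 m), for 0.2 s.
3. the wide plate's blade is through the slot, its foot at least 30 mm below the slot's top (z of wide_plate in the frame of hatch below -0.03 m and horizontal distance between wide_plate and hatch below 0.008 m), for 0.1 s.
At the end, for the whole second after the job is handed in: The wide plate rests still in the gripper (over 3 N): line within 8 mm of the slot's top level and 4 mm of its centre, upright to 0.1 rad, along the slot to 0.15 rad, under 10 N on the reader; button up (under 3 mm down), head turned 0.75 rad or more (all of step 2 and z of wide_plate_line in the frame of hatch between -0.008 and 0.008 m and horizontal distance between wide_plate_line and hatch below 0.004 m and angle between wide_plate's own z axis and vertical below 0.1 rad and angle between the x axis of wide_plate and the x axis of reader, either way round below 0.15 rad and contact force between the fingers and wide_plate above 3 N and contact force between wide_plate and reader below 10 N and linear speed of wide_plate below 0.01 m/s); the arm keeps its last pose, push and grip.
It fails at once if the wide plate is forced against the reader (over 40 N) (contact force between wide_plate and reader above 40 N).
It fails at once if the narrow plate is disturbed (moved over 15 mm) (distance of narrow_plate from where it was at the start of the episode above 0.015 m).
It fails at once if the vial is disturbed (moved over 20 mm or tipped) (distance of vial from where it was at the start of the episode above 0.02 m or angle between vial's own z axis and vertical above 0.5 rad).
It fails at once if the beaker is disturbed (moved over 20 mm or tipped) (distance of beaker from where it was at the start of the episode above 0.02 m or angle between beaker's own z axis and vertical above 0.5 rad).
It also fails if it takes over 72 s, if anything falls off the work surface, if the arm or the gripper's body presses on something with over 40 N, if the wrist force passes 120 N, or if a joint passes its speed limit or range.

## Working session

There is one attempt and no reset: what is moved stays moved. The work goes in short steps, Python scripts to look and compute and a tool call to move; the robot and the scene stay as the last step left them, time stands still between calls to the robot, and variables do not carry over. Pictures are saved under pics/ and viewed, about 8 in all and at most 12, crops included, and the job is handed in when it is done.

Besides the shell and the picture viewer there is one more tool, called after ">>>" as name([rows], argument=value, ...), one row to a line, values as JSON. servo_tool: Moves the arm, as the interface text tells. Its arguments: {"type":"object","properties":{"moves":{"type":"array"}},"required":["moves"]}

```bash
mkdir -p pics; cat > h.py <<'E'
import numpy as np, cv2
from scipy.spatial.transform import Rotation as R
from workcell import read_state, snapshot, sign_off, regions_of
def campose(s, st=None):
    if "position" in s:
        r=np.array(s["rotation"],float)
        if r.shape!=(3,3): r=R.from_quat(np.r_[r[1:],r[0]]).as_matrix()
        return r,np.array(s["position"],float)
    q=st["tool_rot"]; rt=R.from_quat([q[1],q[2],q[3],q[0]]).as_matrix()
    T=np.array(s["tool_from_camera"]); return rt@T[:3,:3], rt@T[:3,3]+np.array(st["eef_pos"])
def rays(s,uv):
    K=np.array(s["camera_matrix"]); uv=np.atleast_2d(uv).astype(float).reshape(-1,1,2)
    p=cv2.undistortPoints(uv,K,np.array([s["k1"],0,0,0.]))[:,0]
    return np.c_[p[:,0],-p[:,1],-np.ones(len(p))]
def cloud(s,uv,st=None):
    uv=np.atleast_2d(uv).astype(int); d=s["depth"][uv[:,1],uv[:,0]]
    r,p=campose(s,st); P=(rays(s,uv)*d[:,None])@r.T+p
    return P[d>0]
def onplane(s,uv,z,st=None):
    r,p=campose(s,st); v=rays(s,uv)@r.T; return p+v*((z-p[2])/v[:,2])[:,None]
def save(s,n,box=None,scale=1):
    im=s["img"][:,:,::-1]
    if box: im=im[box[1]:box[3],box[0]:box[2]]
    cv2.imwrite("pics/"+n,cv2.resize(im,None,fx=scale,fy=scale,interpolation=cv2.INTER_CUBIC))
E
cat > a.py <<'E'
from h import *
ims=[]
for c in ["scene","side"]:
    s=snapshot(c); ims.append(s["img"])
    print(c,s["position"])
    for n in ["reader","stop_top","plate_rest","wide_plate","narrow_plate","vial","beaker"]:
        for g in regions_of(n,s)[:4]:
            if g["score"]<.3: continue
            v,u=np.nonzero(g["pixels"]); P=cloud(s,np.c_[u,v])
            print(n,round(g["score"],2),np.round(g["at"]),len(u),np.round(np.percentile(P,2,axis=0),3),np.round(np.percentile(P,98,axis=0),3))
cv2.imwrite("pics/two.png",cv2.resize(np.vstack(ims),(448*1,600))[:,:,::-1]) if 0 else [cv2.imwrite(f"pics/i{k}.png",cv2.resize(i,(768,576))[:,:,::-1]) for k,i in enumerate(ims)]
E
python3 a.py
```

```text
scene [-0.14728441  0.79535344  0.98971488]
plate_rest 0.6 [238. 208.] 994 [ 0.475  0.234 -0.001] [0.64  0.284 0.039]
plate_rest 0.57 [118. 320.] 101 [ 0.559 -0.278  0.118] [ 0.592 -0.244  0.15 ]
wide_plate 0.81 [233. 181.] 518 [ 0.543  0.296 -0.001] [0.672 0.352 0.118]
wide_plate 0.81 [237. 254.] 449 [0.399 0.215 0.008] [0.441 0.23  0.119]
wide_plate 0.7 [220. 216.] 372 [0.492 0.249 0.03 ] [0.538 0.267 0.125]
narrow_plate 0.48 [208. 194.] 183 [0.589 0.254 0.041] [0.617 0.267 0.125]
narrow_plate 0.36 [274. 184.] 1007 [0.441 0.371 0.005] [0.507 0.437 0.086]
vial 0.75 [215. 303.] 189 [ 0.391 -0.021 -0.003] [0.43  0.051 0.059]
beaker 0.94 [274. 185.] 1065 [0.441 0.369 0.005] [0.509 0.438 0.087]
beaker 0.45 [221. 218.] 380 [ 0.492  0.181 -0.   ] [0.623 0.267 0.125]
side [0.48526842 1.14166101 0.98875243]
reader 0.73 [149. 229.] 3067 [ 0.501 -0.309  0.007] [ 0.675 -0.064  0.134]
reader 0.39 [234. 215.] 238 [0.593 0.186 0.002] [0.625 0.268 0.124]
stop_top 0.4 [122. 233.] 66 [ 0.565 -0.275  0.129] [ 0.598 -0.245  0.15 ]
plate_rest 0.92 [248. 234.] 775 [0.479 0.233 0.001] [0.645 0.286 0.04 ]
wide_plate 0.8 [232. 245.] 373 [0.497 0.251 0.036] [0.539 0.268 0.125]
wide_plate 0.72 [226. 279.] 414 [0.405 0.217 0.005] [0.445 0.23  0.118]
wide_plate 0.55 [258. 226.] 462 [0.546 0.332 0.004] [0.586 0.352 0.118]
narrow_plate 0.56 [233. 214.] 247 [0.593 0.252 0.032] [0.621 0.268 0.125]
vial 0.61 [196. 284.] 133 [0.395 0.024 0.002] [0.42  0.053 0.06 ]
beaker 0.59 [283. 258.] 934 [0.442 0.371 0.004] [0.507 0.438 0.086]
```

View pics/i0.png

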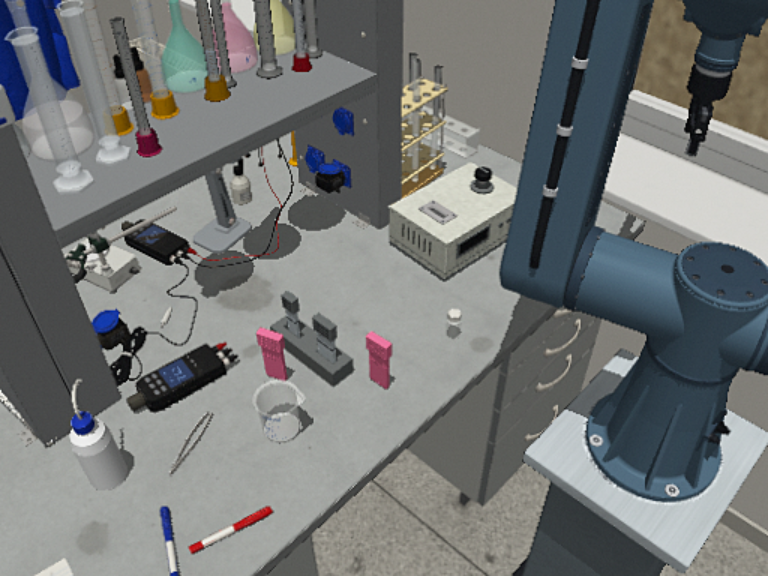

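View pics/i1.png

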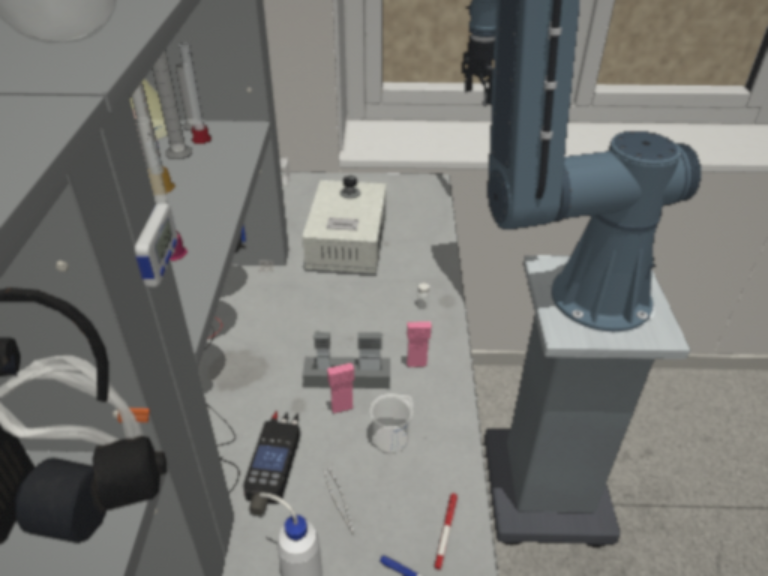

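Scene: the grey wide plate is at (325,325) of the 768-px picture, the grey narrow one at (291,300), and the pink look-alikes at (271,350) and (379,360). The button is at (482,178) and the slot at (437,212). The networks' wide_plate at xy (0.517,0.259) is the grey one in the rest with the 46 mm head. Next I measure obstacles and yaws.

```bash
cat > b.py <<'E'
from h import *
v,u=np.mgrid[0:384,0:512]; uv=np.c_[u.ravel(),v.ravel()]
def rect(P,m):
    Q=P[m][:,:2].astype(np.float32)*1000; r=cv2.minAreaRect(Q); return len(Q),np.round(r[0],1),np.round(r[1],1),round(r[2],1),round(P[m][:,2].mean(),4)
for c in ["scene","side"]:
    s=snapshot(c); P=cloud(s,uv); x,y,z=P.T
    box=lambda a,b,c_,d,e,f:(x>a)&(x<b)&(y>c_)&(y<d)&(z>e)&(z<f)
    print(c,"reader",rect(P,box(.45,.72,-.36,0,.099,.112)))
    print("button",rect(P,box(.53,.63,-.30,-.2,.14,.16)))
    print("rest",rect(P,box(.45,.68,.22,.30,.03,.042)))
    print("wide",rect(P,box(.47,.56,.22,.30,.09,.13)))
    print("narrow",rect(P,box(.57,.65,.22,.30,.09,.13)))
    print("vial",rect(P,box(.37,.45,0,.08,.045,.07)))
    for y0 in np.arange(-.5,.5,.1):
        m=(x>.35)&(y>y0)&(y<y0+.1)&(z>.16)&(x<1.2)
        if m.sum()>20: print(round(y0,1),m.sum(),"xmin",np.percentile(x[m],[0.5,5]).round(3),"z of x<0.9",np.percentile(z[m],[1,50,99]).round(2))
E
python3 b.py
```

```text
scene reader (2325, array([ 584.4, -194.6]), array([257.4, 176.1]), 86.1, np.float64(0.103))
button (71, array([ 577.4, -263. ]), array([38.1, 36.1]), 54.0, np.float64(0.1453))
rest (688, array([561. , 257.6]), array([ 54.1, 174.2]), 89.8, np.float64(0.0353))
wide (199, array([513.9, 257.6]), array([19.9, 49.5]), 89.6, np.float64(0.1132))
narrow (128, array([604.3, 259. ]), array([31.8, 17.8]), 0.7, np.float64(0.1126))
vial (69, array([403.4,  36.3]), array([22.9, 27.2]), 41.5, np.float64(0.0543))
-0.4 401 xmin [0.764 0.77 ] z of x<0.9 [0.16 0.23 0.32]
-0.3 409 xmin [0.759 0.763] z of x<0.9 [0.16 0.23 0.33]
-0.2 1943 xmin [0.725 0.727] z of x<0.9 [0.16 0.35 0.51]
-0.1 5134 xmin [0.726 0.73 ] z of x<0.9 [0.16 0.39 0.51]
-0.0 2720 xmin [0.726 0.729] z of x<0.9 [0.34 0.38 0.52]
0.1 3435 xmin [0.727 0.731] z of x<0.9 [0.18 0.4  0.55]
0.2 3463 xmin [0.727 0.73 ] z of x<0.9 [0.35 0.38 0.58]
0.3 4008 xmin [0.726 0.73 ] z of x<0.9 [0.35 0.41 0.62]
0.4 6103 xmin [0.726 0.731] z of x<0.9 [0.35 0.44 0.62]
side reader (1748, array([ 587.8, -194.5]), array([260.5, 170.9]), 85.4, np.float64(0.1033))
button (49, array([ 580.3, -261.3]), array([35.4, 33.9]), 30.5, np.float64(0.145))
rest (513, array([563.3, 258.7]), array([ 55.7, 169.1]), 89.4, np.float64(0.0358))
wide (192, array([518.3, 259.2]), array([42.6, 22. ]), 1.2, np.float64(0.1123))
narrow (120, array([606.7, 260.3]), array([17.4, 29.8]), 87.6, np.float64(0.1133))
vial (49, array([406.6,  39.2]), array([23.7, 23.7]), 44.7, np.float64(0.0544))
-0.2 1216 xmin [0.729 0.73 ] z of x<0.9 [0.17 0.45 0.61]
-0.1 5645 xmin [0.73  0.735] z of x<0.9 [0.17 0.46 0.61]
-0.0 1933 xmin [0.729 0.734] z of x<0.9 [0.35 0.38 0.56]
0.1 1483 xmin [0.729 0.732] z of x<0.9 [0.35 0.38 0.56]
0.2 1128 xmin [0.729 0.73 ] z of x<0.9 [0.35 0.38 0.72]
0.3 1826 xmin [0.717 0.724] z of x<0.9 [0.35 0.38 0.76]
0.4 2096 xmin [0.717 0.718] z of x<0.9 [0.35 0.75 0.78]
```

```bash
python3 - <<'E'
from h import *
st=read_state(); q=st["tool_rot"]; print(R.from_quat([q[1],q[2],q[3],q[0]]).as_matrix().round(3)); s=snapshot("wrist"); print(np.round(s["tool_from_camera"],3), s["camera_matrix"],s["k1"])
E
```

```text
[[ 0.446 -0.895 -0.   ]
 [-0.895 -0.446  0.   ]
 [-0.    -0.    -1.   ]]
[[ 1.    -0.     0.    -0.001]
 [-0.    -0.95  -0.311 -0.079]
 [ 0.     0.311 -0.95  -0.143]
 [ 0.     0.     0.     1.   ]] [[272.70298009   0.         252.98675649]
 [  0.         272.70298009 190.45205072]
 [  0.           0.           1.        ]] -0.023117306833522405
```

>>> servo_tool([
  [[1, 20, 15, 3, 0, 0, 0], [1, 20, 15, 3, 0, 0, 0], [1, 20, 15, 3, 0, 0, 0], [1, 20, 15, 3, 0, 0, 0], [1, 20, 15, 3, 0, 0, 0], [1, 20, 15, 3, 0, 0, 0], [1, 20, 15, 3, 0, 0, 0], [1, 20, 15, 3, 0, 0, 0]],
])

```text
t: 1.62
eef_pos: [0.4171, -0.3939, 0.2555]
tool_rot: [0.0, 0.85, -0.527, 0.0]
wrist_force: [-1.1, -0.4, 0.1]
gripper_width: 0.0002
```

>>> servo_tool([
  [[1, 20, 15, 3, 0, 0, 0], [1, 20, 15, 3, 0, 0, 0], [1, 20, 15, 3, 0, 0, 0], [1, 20, 15, 3, 0, 0, 0], [1, 20, 15, 3, 0, 0, 0], [1, 20, 15, 3, 0, 0, 0], [1, 0, 0, 0, 0, 0, 0], [1, 0, 0, 0, 0, 0, 0]],
])

```text
t: 2.28
eef_pos: [0.537, -0.304, 0.2733]
tool_rot: [0.0, 0.851, -0.525, 0.0]
wrist_force: [-0.1, 0.6, 0.7]
gripper_width: -0.0002
```

```bash
cat > c.py <<'E'
from h import *
import sys
st=read_state(); s=snapshot("wrist"); save(s,sys.argv[1],None,1.5)
v,u=np.mgrid[0:384,0:512]; P=cloud(s,np.c_[u.ravel(),v.ravel()],st); x,y,z=P.T
m=(abs(x-.58)<.05)&(abs(y+.262)<.05)&(z>.138)&(z<.155)
print("eef",np.round(st["eef_pos"],4),"button pts",m.sum(), P[m].mean(0).round(4) if m.any() else "", cv2.minEnclosingCircle((P[m][:,:2]*1000).astype(np.float32)) if m.any() else "")
m=(abs(x-.59)<.14)&(abs(y+.19)<.16)&(z>.098)&(z<.112)
Q=(P[m][:,:2]*1000).astype(np.float32); print("reader top",P[m][:,2].mean().round(4),cv2.minAreaRect(Q))
for g in regions_of("stop_top",s)[:2]: print(g["score"],g["at"])
m=(abs(x-.59)<.035)&(abs(y+.13)<.03)&(z<.09)
if m.any(): print("slot hole",m.sum(),P[m].mean(0).round(4))
E
python3 c.py w1.png
```

```text
eef [ 0.537  -0.304   0.2733] button pts 1136 [ 0.5811 -0.2649  0.1465] ((580.5101928710938, -264.64385986328125), 18.799854278564453)
reader top 0.104 ((585.8439331054688, -194.87606811523438), (250.8903350830078, 170.9550018310547), 85.48998260498047)
0.74 [123.6, 236.6]
slot hole 132 [ 0.592  -0.1022  0.0276]
```

View pics/w1.png

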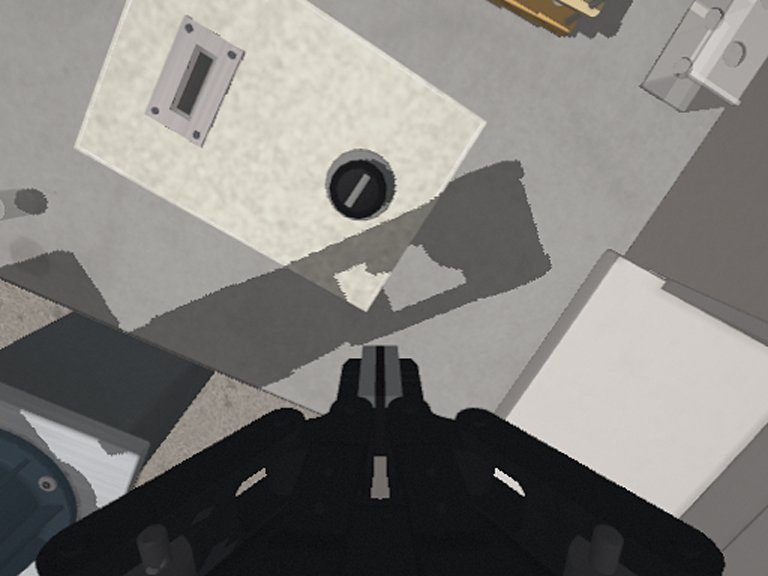

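The picture shows the button at (360,187) with its mark and the slot collar at (195,81). The measured centre of the button is (0.5805,-0.2646). Its 18.8 mm radius and 146.5 mm height match the description. The reader yaw is -4.5°.

>>> servo_tool([
  [[1, 11, 10, -10, 0, 0, 0], [1, 11, 10, -20, 0, 0, 0], [1, 11, 10, -20, 0, 0, 0], [1, 10.5, 9.4, -20, 0, 0, 0], [1, 0, 0, -20, 0, 0, 0], [1, 0, 0, -20, 0, 0, 0], [1, 0, 0, -8, 0, 0, 0], [1, 0, 0, 0, 0, 0, 0]],
])

```text
t: 3.05
eef_pos: [0.5779, -0.2645, 0.152]
tool_rot: [-0.0, 0.85, -0.527, -0.003]
wrist_force: [-0.3, 0.1, 0.6]
gripper_width: -0.0001
```

>>> servo_tool([
  [[1, 0, 0, -3, 0, 0, 0], [1, 0, 0, -3, 0, 0, 0], [1, 0, 0, -3, 0, 0, 0], [1, 0, 0, -3, 0, 0, 0], [1, 0, 0, -3, 0, 0, 0], [1, 0, 0, 0, 0, 0, 0], [1, 0, 0, 0, 0, 0, 0], [1, 0, 0, 0, 0, 0, 0]],
])

```text
t: 3.72
eef_pos: [0.5803, -0.2659, 0.1412]
tool_rot: [0.0, 0.85, -0.527, 0.001]
wrist_force: [0.9, -1.9, 3.4]
gripper_width: 0.0
```

>>> servo_tool([
  [[1, 0, 0, -1, 0, 0, 0], [1, 0, 0, -1, 0, 0, 0], [1, 0, 0, -0.5, 0, 0, 0], [1, 0, 0, 0, 0, 0, 0], [1, 0, 0, 0, 0, 0, 0], [1, 0, 0, 0, 0, 0, 0], [1, 0, 0, 0, 0, 0, 0], [1, 0, 0, 0, 0, 0, 0]],
])

```text
t: 4.38
eef_pos: [0.5803, -0.2659, 0.1387]
tool_rot: [0.0, 0.85, -0.527, 0.001]
wrist_force: [0.7, -1.6, 7.1]
gripper_width: 0.0001
```

>>> servo_tool([
  [[1, 0, 0, 10, 0, 0, 0], [1, 0, 0, 20, 0, 0, 0], [-1, 0, 0, 30, 0, 0, 0], [-1, 0, 1, 0, 0, 0, 0], [-1, 0, 0, 0, 0, 0, 0], [-1, 0, 0, 0, 0, 0, 0], [-1, 0, 0, 0, 0, 0, 0], [-1, 0, 0, 0, 0, 0, 0]],
])

```text
t: 5.05
eef_pos: [0.5789, -0.2637, 0.1961]
tool_rot: [-0.0, 0.85, -0.527, -0.002]
wrist_force: [-0.9, -0.4, -0.6]
gripper_width: 0.0721
```

>>> servo_tool([
  [[-1, 0, 0, -10, 0, 0, 0], [-1, 0, 0, -15, 0, 0, 0], [-1, 0, 0, -15, 0, 0, 0], [-1, 0, 0, -15, 0, 0, 0], [-1, 0, 0, -15, 0, 0, 0], [-1, 0, 0, -13, 0, 0, 0], [-1, 0, 0, 0, 0, 0, 0], [-1, 0, 0, 0, 0, 0, 0]],
])

```text
t: 5.72
eef_pos: [0.5789, -0.2638, 0.1133]
tool_rot: [-0.0, 0.85, -0.527, -0.001]
wrist_force: [-0.2, 0.0, 0.4]
gripper_width: 0.0856
```

>>> servo_tool([
  [[-1, 1.5, -0.5, 0, 0, 0, 0], [1, 0, 0, 0, 0, 0, 0], [1, 0, 0, 0, 0, 0, 0], [1, 0, 0, 0, 0, 0, 0], [1, 0, 0, 0, 0, 0, 0], [1, 0, 0, 0, 0, 0, 0], [1, 0, 0, 0, 0, 0, 0], [1, 0, 0, 0, 0, 0, 0]],
])

```text
t: 6.38
eef_pos: [0.5815, -0.2652, 0.1152]
tool_rot: [0.0, 0.85, -0.527, 0.001]
wrist_force: [1.2, -1.1, 0.7]
gripper_width: 0.0355
```

>>> servo_tool([
  [[1, 0, 0, 0, 0, 0, -6], [1, 0, 0, 0, 0, 0, -6], [1, 0, 0, 0, 0, 0, -6], [1, 0, 0, 0, 0, 0, -6], [1, 0, 0, 0, 0, 0, -6], [1, 0, 0, 0, 0, 0, -6], [1, 0, 0, 0, 0, 0, -6], [1, 0, 0, 0, 0, 0, 0]],
])

```text
t: 7.05
eef_pos: [0.5816, -0.2655, 0.1152]
tool_rot: [0.0, -0.603, 0.797, -0.001]
wrist_force: [1.2, -2.4, 0.7]
gripper_width: 0.0356
```

```bash
python3 -c "
from h import *
st=read_state(); print(st['joint_pos'],st['wrist_torque'],st['wrist_force'])"
```

```text
[-6.13414592e-01  4.37185272e-01  1.52714622e+00 -3.72273597e-04
  1.17566277e+00  1.23257025e+00] [-0.34545857 -0.17761942 -0.05762366] [ 1.20931283 -2.39062496  0.71118204]
```

>>> servo_tool([
  [[1, 0, 0, 0, 0, 0, -3], [1, 0, 0, 0, 0, 0, -3], [1, 0, 0, 0, 0, 0, -2], [1, 0, 0, 0, 0, 0, -2], [1, 0, 0, 0, 0, 0, 0], [1, 0, 0, 0, 0, 0, 0], [1, 0, 0, 0, 0, 0, 0], [1, 0, 0, 0, 0, 0, 0]],
])

```text
t: 7.72
eef_pos: [0.5815, -0.2656, 0.1151]
tool_rot: [-0.0, -0.534, 0.845, -0.001]
wrist_force: [1.6, -5.7, -0.2]
gripper_width: 0.0354
```

```bash
python3 -c "
from h import *
st=read_state(); print(st['joint_pos'],st['wrist_torque'],st['wrist_force'],st['tool_rot'])"
```

```text
[-6.13317727e-01  4.37296924e-01  1.52720069e+00 -8.00910614e-04
  1.17561328e+00  1.40128316e+00] [-0.80710228 -0.32671338  1.22994314] [ 1.60579814 -5.74503634 -0.1764989 ] [-5.69788265e-05 -5.34274760e-01  8.45310473e-01 -8.26040116e-04]
```

Torque rose from 0.06 to 1.23 N m, so the head is against its stop. I release it and raise the tool.

>>> servo_tool([
  [[-1, 0, 0, 0, 0, 0, 0], [-1, 0, 0, 0, 0, 0, 0], [-1, 0, 0, 0, 0, 0, 0], [-1, 0, 0, 0, 0, 0, 0], [-1, 0, 0, 0, 0, 0, 0], [-1, 0, 0, 30, 0, 0, 0], [-1, 0, 0, 40, 0, 0, 0], [-1, 0, 0, 40, 0, 0, 0]],
])

```text
t: 8.38
eef_pos: [0.5801, -0.264, 0.2243]
tool_rot: [-0.001, -0.533, 0.846, 0.002]
wrist_force: [1.4, -0.3, 0.8]
gripper_width: 0.0853
```

>>> servo_tool([
  [[-1, -10, 0, 30, 0, 0, 4], [-1, -10, 0, 0, 0, 0, 4], [-1, -10, 0, 0, 0, 0, 4], [-1, -10, 20, 0, 0, 0, 4], [-1, -10, 20, 0, 0, 0, 5], [-1, -10, 20, 0, 0, 0, 4], [-1, 0, 0, 0, 0, 0, 0], [-1, 0, 0, 0, 0, 0, 0]],
])

```text
t: 9.05
eef_pos: [0.5211, -0.204, 0.2551]
tool_rot: [0.0, -0.704, 0.71, -0.0]
wrist_force: [0.6, -0.6, 0.3]
gripper_width: 0.0855
```

```bash
python3 c.py w2.png
```

```text
eef [ 0.5211 -0.204   0.2551] button pts 1393 [ 0.5813 -0.2635  0.1464] ((580.5855712890625, -264.6109313964844), 19.060178756713867)
reader top 0.104 ((586.103515625, -195.03207397460938), (252.1791534423828, 171.19546508789062), 85.38409423828125)
0.72 [120.8, 316.7]
slot hole 294 [ 0.5907 -0.1135  0.0274]
```

View pics/w2.png

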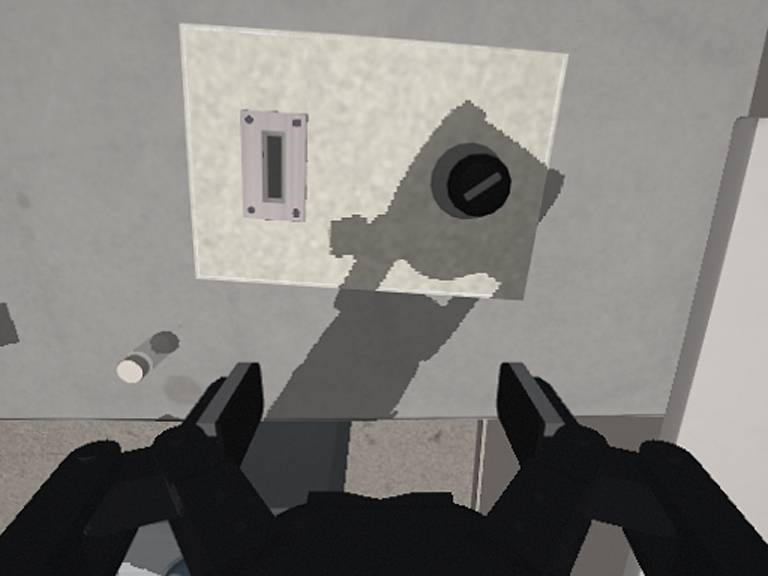

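The mark has turned about 47° clockwise against the reader, and the button is up at 146.4 mm. The slot is at (273,167) of this picture. I compute the slot position and move over to the plates.

```bash
python3 - <<'E'
from h import *
st=read_state(); s=snapshot("wrist")
g=cv2.cvtColor(s["img"],cv2.COLOR_RGB2GRAY)
roi=(g[75:150,160:206]<95).astype(np.uint8)
n,l,stt,c=cv2.connectedComponentsWithStats(roi)
for i in range(1,n):
    if stt[i,4]<100: continue
    v,u=np.nonzero(l==i); Q=onplane(s,np.c_[u+160,v+75],.105,st)[:,:2]*1000
    Q2=onplane(s,np.c_[u+160,v+75],.100,st)[:,:2]*1000
    print(stt[i],cv2.minAreaRect(Q.astype(np.float32)),cv2.minAreaRect(Q2.astype(np.float32))[0])
H=np.array([[249,119],[297,123],[297,213],[250,210]])/1.5-.17
Q=onplane(s,H,.105,st); print(Q.round(4),Q.mean(0).round(4))
E
```

```text
[ 17  16   9  42 370] ((591.1207275390625, -130.69630432128906), (8.476884841918945, 41.18327331542969), 85.13033294677734) (590.9606323242188, -129.42239379882812)
[[ 0.6232 -0.1183  0.105 ]
 [ 0.6202 -0.1503  0.105 ]
 [ 0.5601 -0.1461  0.105 ]
 [ 0.5626 -0.1126  0.105 ]] [ 0.5915 -0.1318  0.105 ]
```

>>> servo_tool([
  [[-1, 0, 30, 0, 0, 0, 0], [-1, 0, 30, 0, 0, 0, 0], [-1, 0, 30, 0, 0, 0, 0], [-1, 0, 30, 0, 0, 0, 0], [-1, 0, 30, 0, 0, 0, 0], [-1, 0, 30, 0, 0, 0, 0], [-1, 0, 30, 0, 0, 0, 0], [-1, 0, 30, 0, 0, 0, 0]],
])

```text
t: 9.87
eef_pos: [0.5216, 0.0359, 0.2547]
tool_rot: [0.0, -0.703, 0.711, -0.0]
wrist_force: [-0.2, -0.3, -0.2]
gripper_width: 0.0856
```

>>> servo_tool([
  [[-1, -5, 30, 0, 0, 0, 0], [-1, -5, 30, 0, 0, 0, 0], [-1, -5, 30, 0, 0, 0, 0], [-1, -5, 30, 0, 0, 0, 0], [-1, -5, 30, 0, 0, 0, 0], [-1, -5, 30, 0, 0, 0, 0], [-1, 0, 30, 0, 0, 0, 0], [-1, 0, 0, 0, 0, 0, 0]],
])

```text
t: 10.53
eef_pos: [0.4912, 0.2492, 0.2547]
tool_rot: [0.001, -0.705, 0.71, 0.001]
wrist_force: [-0.7, -0.3, -0.1]
gripper_width: 0.0855
```

```bash
cat > d.py <<'E'
from h import *
import sys
st=read_state(); s=snapshot("wrist"); save(s,sys.argv[1],None,1.5)
v,u=np.mgrid[0:384,0:512]; P=cloud(s,np.c_[u.ravel(),v.ravel()],st); x,y,z=P.T
print("eef",np.round(st["eef_pos"],4))
for n,x0,y0 in [("wide",.516,.259),("narrow",.606,.26)]:
    m=(abs(x-x0)<.04)&(abs(y-y0)<.03)&(z>.114)&(z<.135)
    print(n,m.sum(),P[m][:,2].mean().round(4),cv2.minAreaRect((P[m][:,:2]*1000).astype(np.float32)))
m=(abs(x-.562)<.1)&(abs(y-.258)<.035)&(z>.03)&(z<.042)
print("rest",m.sum(),P[m][:,2].mean().round(4),cv2.minAreaRect((P[m][:,:2]*1000).astype(np.float32)))
E
python3 d.py w3.png
```

```text
eef [0.4912 0.2492 0.2547]
wide 705 0.1234 ((516.5484619140625, 257.7015075683594), (15.72661304473877, 45.385807037353516), 89.62683868408203)
narrow 588 0.1233 ((605.8656616210938, 257.67181396484375), (15.047811508178711, 29.73383331298828), 89.3424072265625)
rest 3992 0.0367 ((561.441162109375, 257.45281982421875), (49.828617095947266, 169.16517639160156), 89.67715454101562)
```

View pics/w3.png

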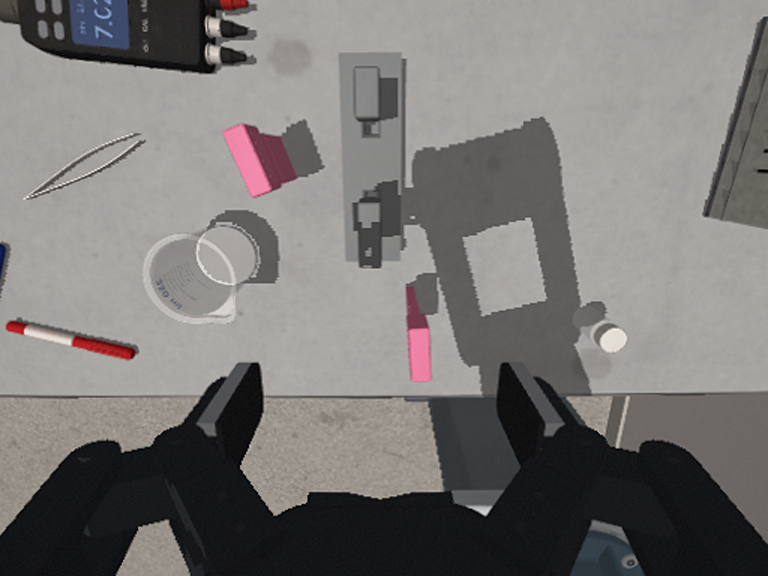

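Candidates for the wide plate are grey (370,235), grey (368,93), pink (250,160) and pink (420,350). The grey one at (370,235) fits: its head measures 45.4 × 15.7 mm at 123 mm height and it stands in the rest. The one at (368,93) is 29.7 mm, so it is the narrow plate. I confirm this with a crop.

```bash
python3 -c "
import cv2
i=cv2.imread('pics/w3.png')[30:420,200:460]; cv2.imwrite('pics/w3c.png',cv2.resize(i,None,fx=1.5,fy=1.5))"
```

```text
(no output)
```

View pics/w3c.png

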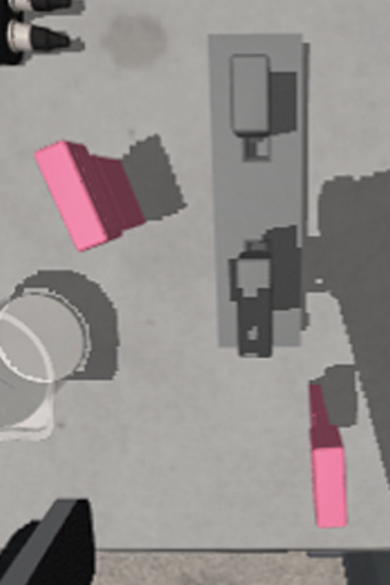

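>>> servo_tool([
  [[-1, 8.5, 3, 0, 0, 0, 0], [-1, 8.5, 3, 0, 0, 0, 0], [-1, 8.3, 2.5, 0, 0, 0, 0], [-1, 0, 0, -20, 0, 0, 0], [-1, 0, 0, -20, 0, 0, 0], [-1, 0, 0, -15, 0, 0, 0], [-1, 0, 0, 0, 0, 0, 0], [-1, 0, 0, 0, 0, 0, 0]],
])

```text
t: 11.25
eef_pos: [0.5169, 0.2527, 0.1991]
tool_rot: [-0.001, -0.703, 0.711, 0.0]
wrist_force: [0.4, -0.3, 0.7]
gripper_width: 0.0852
```

The lower grey one is clearly the longer, wide plate. I descend over it.

>>> servo_tool([
  [[-1, 0, 5, -15, 0, 0, 0], [-1, 0, 0, -15, 0, 0, 0], [-1, 0, 0, -15, 0, 0, 0], [-1, 0, 0, -10, 0, 0, 0], [-1, 0, 0, 0, 0, 0, 0], [-1, 0, 0, 0, 0, 0, 0], [-1, 0, 0, 0, 0, 0, 0], [-1, 0, 0, 0, 0, 0, 0]],
])

```text
t: 11.92
eef_pos: [0.5175, 0.2588, 0.1463]
tool_rot: [0.001, -0.704, 0.71, -0.001]
wrist_force: [-0.2, -0.4, -0.8]
gripper_width: 0.0856
```

>>> servo_tool([
  [[-1, -1, -1, -12, 0, 0, 0], [-1, 0, 0, -12, 0, 0, 0], [-1, 0, 0, -12, 0, 0, 0], [-1, 0, 0, -12, 0, 0, 0], [-1, 0, 0, -9, 0, 0, 0], [-1, 0, 0, 0, 0, 0, 0], [-1, 0, 0, 0, 0, 0, 0], [-1, 0, 0, 0, 0, 0, 0]],
])

```text
t: 12.58
eef_pos: [0.5158, 0.2577, 0.0879]
tool_rot: [0.0, -0.704, 0.71, -0.0]
wrist_force: [0.8, 1.1, 0.2]
gripper_width: 0.0851
```

>>> servo_tool([
  [[1, 0, 0, 0, 0, 0, 0], [1, 0, 0, 0, 0, 0, 0], [1, 0, 0, 0, 0, 0, 0], [1, 0, 0, 0, 0, 0, 0], [1, 0, 0, 0, 0, 0, 0], [1, 0, 0, 0, 0, 0, 0], [1, 0, 0, 0, 0, 0, 0], [1, 0, 0, 0, 0, 0, 0]],
])

```text
t: 13.25
eef_pos: [0.5157, 0.2576, 0.0881]
tool_rot: [0.0, -0.704, 0.71, -0.0]
wrist_force: [-0.4, -1.0, 2.5]
gripper_width: 0.0154
```

>>> servo_tool([
  [[1, 0, 0, 4, 0, 0, 0], [1, 0, 0, 6, 0, 0, 0], [1, 0, 0, 8, 0, 0, 0], [1, 0, 0, 8, 0, 0, 0], [1, 0, 0, 8, 0, 0, 0], [1, 0, 0, 8, 0, 0, 0], [1, 0, 0, 8, 0, 0, 0], [1, 0, 0, 8, 0, 0, 0]],
])

```text
t: 13.92
eef_pos: [0.5156, 0.2577, 0.1469]
tool_rot: [0.0, -0.704, 0.71, -0.0]
wrist_force: [0.1, 0.0, -1.4]
gripper_width: 0.015
```

>>> servo_tool([
  [[1, 0, 0, 15, 0, 0, 0], [1, 0, 0, 15, 0, 0, 0], [1, 0, 0, 15, 0, 0, 0], [1, 0, 0, 15, 0, 0, 0], [1, 0, 0, 15, 0, 0, 0], [1, 0, 0, 12, 0, 0, 0], [1, 0, 0, 0, 0, 0, 0], [1, 0, 0, 0, 0, 0, 0]],
])

```text
t: 14.58
eef_pos: [0.5159, 0.2577, 0.2335]
tool_rot: [0.001, -0.704, 0.71, -0.0]
wrist_force: [-0.7, 0.1, -2.5]
gripper_width: 0.0153
```

>>> servo_tool([
  [[1, 5, -20, 0, 0, 0, 0], [1, 5, -25, 0, 0, 0, 0], [1, 5, -25, 0, 0, 0, 0], [1, 5, -25, 0, 0, 0, 0], [1, 5, -25, 0, 0, 0, 0], [1, 5, -25, 0, 0, 0, 0], [1, 5, -25, 0, 0, 0, 0], [1, 5, -25, 0, 0, 0, 0]],
])

```text
t: 15.25
eef_pos: [0.5548, 0.0615, 0.2312]
tool_rot: [-0.001, -0.704, 0.71, 0.001]
wrist_force: [0.2, -0.0, -1.2]
gripper_width: 0.0157
```

>>> servo_tool([
  [[1, 6, -25, 0, 0, 0, -1], [1, 6, -25, 0, 0, 0, -1], [1, 6, -25, 0, 0, 0, -1], [1, 6, -25, 0, 0, 0, -1.2], [1, 6, -25, 0, 0, 0, 0], [1, 4, -25, 0, 0, 0, 0], [1, 0, -25, 0, 0, 0, 0], [1, 0, -17, 0, 0, 0, 0]],
])

```text
t: 15.92
eef_pos: [0.5888, -0.1314, 0.231]
tool_rot: [-0.001, -0.677, 0.736, 0.001]
wrist_force: [0.2, -0.7, -0.8]
gripper_width: 0.0154
```

>>> servo_tool([
  [[1, 0, 0, 0, 0, 0, 0], [1, 0, 0, 0, 0, 0, 0], [1, 0, 0, 0, 0, 0, 0], [1, 0, 0, 0, 0, 0, 0], [1, 0, 0, 0, 0, 0, 0], [1, 0, 0, 0, 0, 0, 0], [1, 0, 0, 0, 0, 0, 0], [1, 0, 0, 0, 0, 0, 0]],
])

```text
t: 16.58
eef_pos: [0.5896, -0.1289, 0.2329]
tool_rot: [0.0, -0.677, 0.736, -0.0]
wrist_force: [-0.5, 0.7, -1.0]
gripper_width: 0.0154
```

```bash
python3 - <<'E'
from h import *
st=read_state(); s=snapshot("wrist"); save(s,"w4.png",None,1.5); q=st["tool_rot"]
print(np.round(st["eef_pos"],4), 2*np.degrees(np.arctan2(q[2],q[1])), np.round(R.from_quat([q[1],q[2],q[3],q[0]]).as_matrix(),4))
E
```

```text
[ 0.5896 -0.1289  0.2329] 265.2949418454381 [[-8.200e-02 -9.966e-01  2.000e-04]
 [-9.966e-01  8.200e-02 -1.000e-04]
 [ 1.000e-04 -2.000e-04 -1.000e+00]]
```

View pics/w4.png

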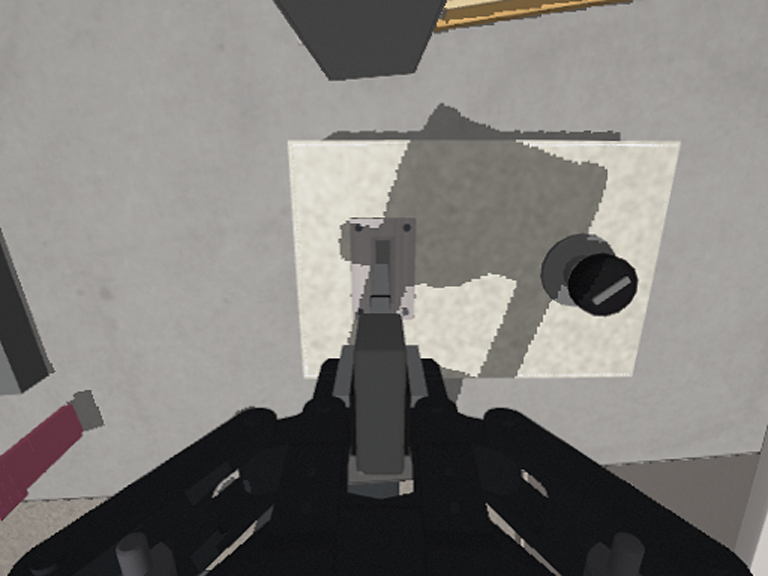

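The blade foot (380,300) hangs just short of the slot, whose far end shows at (383,250). I check the slot line from this view before lowering.

```bash
python3 - <<'E'
from h import *
st=read_state(); s=snapshot("wrist")
g=cv2.cvtColor(s["img"],cv2.COLOR_RGB2GRAY).astype(int)
print(g[154:182:2,242:268])
a=np.radians(-4.6); h=np.array([.591,-.1302])
for uv in [(255,164),(255,170),(255.3,160)]:
    p=onplane(s,uv,.102,st)[0,:2]-h; print(uv,(np.array([[np.cos(a),np.sin(a)],[-np.sin(a),np.cos(a)]])@p*1000).round(2))
# expected foot pixel check: project plate blade foot corners
r,p=campose(s,st); t=np.array(st["eef_pos"])
K=np.array(s["camera_matrix"]); c,sn=np.cos(a),np.sin(a)
def proj(X):
    d=(X-p)@r; m=np.array([d[0]/-d[2],-d[1]/-d[2]]); m=m*(1+s["k1"]*(m@m)); return K[:2,:2]@m+K[:2,2]
for nm,l in [("foot+x +y",(18.7,2.5,-82)),("foot+x -y",(18.7,-2.5,-82)),("blade+x +y",(20.7,4,-77)),("blade+x -y",(20.7,-4,-77)),("head bot +y",(23.7,8,3)),("head bot -y",(23.7,-8,3))]:
    l=np.array(l)/1000; X=t+np.array([c*l[0]-sn*l[1],sn*l[0]+c*l[1],l[2]]); print(nm,proj(X).round(1))
for y in(5,-5):
    X=np.r_[h+np.array([c*.021-sn*y/1e3,sn*.021+c*y/1e3]),.105]; print("slot far corner",y,proj(X).round(1))
save(s,"w4c.png",(225,135,285,260),4.8)
E
```

```text
[[ 98  96  97  97  94  96  95  96  94  92  95  95  95  96  97  96  96  95
   95  94  94  90  95  94  94  92]
 [ 96  97  99  95  95  96  97  96  94  93  96  95  97  96  96  97  95  95
   94  95  94  92  93  95  92  91]
 [ 96  97  96  95  94  90  86  86  86  87  87  88  89  88  88  86  87  88
   85  86  85  90  95  95  93  92]
 [ 96  96  97  96  95  91  87  84  76  68  69  72  69  72  71  71  70  73
   82  85  85  91  95  95  93  91]
 [ 97  97  97  96  94  91  89  85  73  64  67  66  66  66  65  65  66  70
   81  85  87  90  94  96  93  91]
 [ 96  97  96  96  95  91  88  84  74  66  67  67  66  65  67  65  66  71
   80  85  86  91  93  96  93  92]
 [ 96  96  97  97  94  91  88  84  75  66  65  66  67  67  65  66  67  72
   82  85  86  91  95  97  93  92]
 [ 97  97  99  96  95  89  87  86  75  66  67  67  67  67  66  66  65  71
   82  85  86  91  94  95  93  91]
 [ 98  96  96  96  95  90  87  86  74  66  67  67  65  65  64  66  65  72
   82  85  89  91  94  96  93  90]
 [ 98  97  97  97  96  90  88  85  73  65  65  65  65  66  67  67  65  71
   81  86  87  90  95  94  93  91]
 [ 97  96  97  97  95  91  87  85  75  66  64  66  65  66  67  65  66  70
   82  85  87  91  94  96  93  91]
 [ 97  96  96  96  93  90  87  89  94  93  96  94  93  94  94  94  78  71
   79  85  87  92  94  96  94  92]
 [188 188 188 190 149  87  85  87  92  92  91  92  92  92  92  92  83  73
   82  85  87  91  95  94  92  92]
 [186 186 185 189 148  86  84  88  90  92  92  91  91  91  91  93  82  74
   81  87  89  91  95  95  93  90]]
(255, 164) [16.36 -0.53]
(255, 170) [10.04 -0.53]
(255.3, 160) [20.53 -0.83]
foot+x +y [250.6 175.6]
foot+x -y [256.5 175.5]
blade+x +y [248.8 174.8]
blade+x -y [258.4 174.8]
head bot +y [239.4 206.6]
head bot -y [268.3 206.6]
slot far corner 5 [249.6 160.2]
slot far corner -5 [259.4 160.1]
```

View pics/w4c.png

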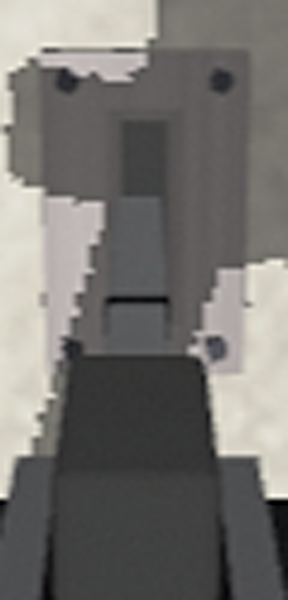

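Slot centre line is at column 254.9 and the blade centre at 253.6, so I need about 1.7 mm in -y and about 1 mm in +x. Correcting, then lowering in stages.

>>> servo_tool([
  [[1, 1.1, -1.7, 0, 0, 0, 0], [1, 0, 0, 0, 0, 0, 0], [1, 0, 0, -10, 0, 0, 0], [1, 0, 0, -10, 0, 0, 0], [1, 0, 0, -10, 0, 0, 0], [1, 0, 0, -8, 0, 0, 0], [1, 0, 0, 0, 0, 0, 0], [1, 0, 0, 0, 0, 0, 0]],
])

```text
t: 17.35
eef_pos: [0.59, -0.1308, 0.1935]
tool_rot: [-0.0, -0.677, 0.736, 0.001]
wrist_force: [0.1, -0.5, -1.4]
gripper_width: 0.0153
```

>>> servo_tool([
  [[1, 0, 0, 0, 0, 0, 0], [1, 0, 0, 0, 0, 0, 0], [1, 0, 0, 0, 0, 0, 0], [1, 0, 0, 0, 0, 0, 0], [1, 0, 0, 0, 0, 0, 0], [1, 0, 0, 0, 0, 0, 0], [1, 0, 0, 0, 0, 0, 0], [1, 0, 0, 0, 0, 0, 0]],
])

```text
t: 18.02
eef_pos: [0.5906, -0.1311, 0.1948]
tool_rot: [-0.0, -0.677, 0.736, 0.0]
wrist_force: [-0.7, 0.4, -1.5]
gripper_width: 0.0152
```

>>> servo_tool([
  [[1, 0, 0.4, -2, 0, 0, 0], [1, 0, 0, -2, 0, 0, 0], [1, 0, 0, -2, 0, 0, 0], [1, 0, 0, -2, 0, 0, 0], [1, 0, 0, -2, 0, 0, 0], [1, 0, 0, -2, 0, 0, 0], [1, 0, 0, 0, 0, 0, 0], [1, 0, 0, 0, 0, 0, 0]],
])

```text
t: 18.68
eef_pos: [0.5905, -0.1306, 0.1826]
tool_rot: [-0.0, -0.677, 0.736, 0.0]
wrist_force: [-0.1, -0.4, -1.1]
gripper_width: 0.0152
```

>>> servo_tool([
  [[1, 0, 0, -1, 0, 0, 0], [1, 0, 0, -1, 0, 0, 0], [1, 0, 0, -1, 0, 0, 0], [1, 0, 0, -1, 0, 0, 0], [1, 0, 0, 0, 0, 0, 0], [1, 0, 0, 0, 0, 0, 0], [1, 0, 0, 0, 0, 0, 0], [1, 0, 0, 0, 0, 0, 0]],
])

```text
t: 19.35
eef_pos: [0.5906, -0.1307, 0.1788]
tool_rot: [0.0, -0.677, 0.736, -0.0]
wrist_force: [-0.1, -0.5, -2.1]
gripper_width: 0.0154
```

No contact with the foot at about 97 mm. Continuing slowly.

>>> servo_tool([
  [[1, 0, 0, -1, 0, 0, 0], [1, 0, 0, -1, 0, 0, 0], [1, 0, 0, -1, 0, 0, 0], [1, 0, 0, -1, 0, 0, 0], [1, 0, 0, -1, 0, 0, 0], [1, 0, 0, -1, 0, 0, 0], [1, 0, 0, 0, 0, 0, 0], [1, 0, 0, 0, 0, 0, 0]],
])

```text
t: 20.02
eef_pos: [0.5906, -0.1307, 0.1727]
tool_rot: [-0.0, -0.677, 0.736, 0.0]
wrist_force: [-1.1, 0.2, -1.7]
gripper_width: 0.0148
```

>>> servo_tool([
  [[1, 0, 0, -1, 0, 0, 0], [1, 0, 0, -1, 0, 0, 0], [1, 0, 0, -1, 0, 0, 0], [1, 0, 0, -1, 0, 0, 0], [1, 0, 0, -1, 0, 0, 0], [1, 0, 0, -1, 0, 0, 0], [1, 0, 0, 0, 0, 0, 0], [1, 0, 0, 0, 0, 0, 0]],
])

```text
t: 20.68
eef_pos: [0.5906, -0.1307, 0.1667]
tool_rot: [-0.0, -0.677, 0.736, 0.0]
wrist_force: [0.7, 0.4, -0.1]
gripper_width: 0.0153
```

>>> servo_tool([
  [[1, 0, 0, -2, 0, 0, 0], [1, 0, 0, -2, 0, 0, 0], [1, 0, 0, -2, 0, 0, 0], [1, 0, 0, -2, 0, 0, 0], [1, 0, 0, -2, 0, 0, 0], [1, 0, 0, -2, 0, 0, 0], [1, 0, 0, -2, 0, 0, 0], [1, 0, 0, 0, 0, 0, 0]],
])

```text
t: 21.35
eef_pos: [0.5903, -0.1305, 0.1522]
tool_rot: [-0.0, -0.677, 0.736, 0.0]
wrist_force: [-0.6, 0.0, -1.9]
gripper_width: 0.0153
```

>>> servo_tool([
  [[1, 0, 0, -2, 0, 0, 0], [1, 0, 0, -2, 0, 0, 0], [1, 0, 0, -2, 0, 0, 0], [1, 0, 0, -2, 0, 0, 0], [1, 0, 0, -2, 0, 0, 0], [1, 0, 0, -2, 0, 0, 0], [1, 0, 0, -2, 0, 0, 0], [1, 0, 0, 0, 0, 0, 0]],
])

```text
t: 22.02
eef_pos: [0.5903, -0.1305, 0.1382]
tool_rot: [-0.0, -0.677, 0.736, 0.0]
wrist_force: [-1.1, -0.3, -2.0]
gripper_width: 0.0151
```

>>> servo_tool([
  [[1, 0, 0, -2, 0, 0, 0], [1, 0, 0, -2, 0, 0, 0], [1, 0, 0, -2, 0, 0, 0], [1, 0, 0, -2, 0, 0, 0], [1, 0, 0, -2, 0, 0, 0], [1, 0, 0, -1, 0, 0, 0], [1, 0, 0, 0, 0, 0, 0], [1, 0, 0, 0, 0, 0, 0]],
])

```text
t: 22.68
eef_pos: [0.5906, -0.1307, 0.1277]
tool_rot: [-0.0, -0.677, 0.736, 0.0]
wrist_force: [0.3, -0.1, -1.0]
gripper_width: 0.0152
```

```bash
python3 - <<'E'
from h import *
st=read_state(); print(np.round(st["eef_pos"],4),np.round(st["wrist_force"],2),np.round(st["wrist_torque"],3))
s=snapshot("wrist"); v,u=np.mgrid[0:384,0:512]; P=cloud(s,np.c_[u.ravel(),v.ravel()],st); x,y,z=P.T
t=np.array(st["eef_pos"]); m=(abs(x-t[0])<.035)&(abs(y-t[1])<.007)&(z>.152)&(z<.172)
print("head top",m.sum(),np.percentile(z[m],[10,50,90]).round(4) if m.any() else "")
m=(abs(x-.5805)<.012)&(abs(y+.2646)<.012)&(z>.12); print("button z",np.median(z[m]).round(4) if m.any() else "")
a=s["img"][120:330,180:335]; s2=snapshot("scene"); b=s2["img"][95:190,255:375]
cv2.imwrite("pics/fin.png",np.hstack([cv2.resize(a,(405,548)),cv2.resize(b,(390,548*1))])[:,:,::-1])
for n in ["vial","beaker","narrow_plate"]:
    g=regions_of(n,s2)[:1]
    for k in g:
        vv,uu=np.nonzero(k["pixels"]); Q=cloud(s2,np.c_[uu,vv]); print(n,k["score"],np.median(Q,0).round(3),np.percentile(Q,2,axis=0).round(3))
E
```

```text
[ 0.5906 -0.1307  0.1277] [ 0.25 -0.15 -1.02] [ 0.03  -0.061 -0.002]
head top 2725 [0.1614 0.1633 0.1641]
button z 0.1473
vial 0.6 [0.399 0.044 0.04 ] [0.39  0.026 0.005]
beaker 0.56 [0.474 0.402 0.053] [0.44  0.37  0.001]
narrow_plate 0.47 [0.601 0.262 0.095] [0.589 0.234 0.02 ]
```

View pics/fin.png

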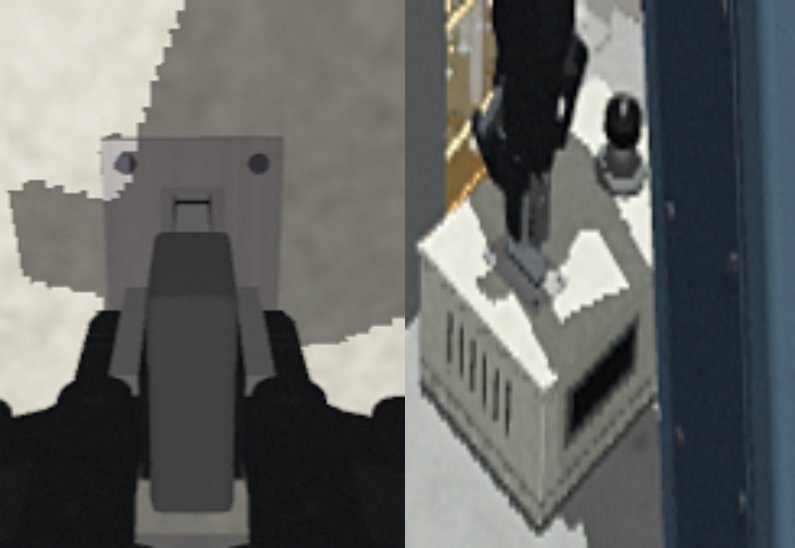

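The blade is in the slot with the dark line at its mouth (192,201). The head top is at about 163 mm (162 is ideal), the button is up at 147 mm, and wrist forces are about 1 N. Handing in.

```bash
python3 -c "
from h import *
print(sign_off())"
```

```text
the job is handed in; nothing more can be done
None
```

I completed the check and handed it in at about 23 s of the 72 s allowed. The hand-in reported no verdict.

- **Stop button:** I pressed it about 8 mm (7.1 N) and it sprang back to 147 mm. I then turned the head clockwise until the torque rose to 1.2 N m at the stop, and its mark showed a turn of about 47°.
- **Wide plate:** The gripper took the grey plate with the 45 mm head from the rest. Its blade went down through the slot with no contact force above the noise.
- **Final position:** The gripper still holds the plate with its line about 1 mm above the slot's top. That comes from the head top measuring 163 mm against an ideal 162 mm, and the dark line shows at the slot's mouth. The wrist force was about 1 N, roughly the plate's own weight.
- **Other items:** The last scene picture shows the vial, beaker and narrow plate in their places within measurement error. I did not touch the pink look-alikes, and did not measure them again at the end.

None of the last checks failed. The closest to a disagreement was the slot's position, where estimates differed by up to about 2 mm. I settled it with a close-up before lowering the plate.

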